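# Set out spacer tubes on their drilled bracket plates

## Robot

A 6-joint arm with a two-finger parallel gripper is mounted at the origin on the work surface. World frame = base frame: x ahead of the robot, y to its left, z up, the work surface at z = 0. Lengths are in m, angles in rad, forces in N, time in s.
With the tool pointing down it reaches from about 0.35 to 0.975 m from the base axis. Payload 4.9 kg.
Tool frame: the origin (TCP) lies midway between the tips of the shut fingers; the grasp point (between the pads) lies 19 mm behind it; z points along the fingers, y is the line along which they close (so a half turn about z gives the same grasp; the last joint's range is limited). The gripper opens to 85 mm and grips with 20 to 120 N. Pads are 22 mm wide; open, the fingers measure 114 mm over their backs; the gripper's body (76 mm by 85 mm) begins 54 mm behind the grasp point. The pads swing forward as they close: fully open they stand 13 mm farther back than shut.
Start: joints at [-1.383, 0.053, 1.613, -0, 1.476, -0.119], TCP at [0.189, -0.596, 0.231] pointing down, gripper open.
Joint ranges: [-3.01, 3.01], [-1.01, 2.22], [0.06, 2.58], [-1.02, 4.17], [0.09, 2.62], [-3.14, 3.14]. Speed limits (rad/s): [2.57, 2.57, 3.14, 3.14, 3.14, 3.14].

## Interface

Orientations are given as a rotation vector (axis times angle).
In Python, from station import telemetry, optics, ctrl gives the robot as it stands.
- The arm moves only by the shell command python3 -m pendant 'ROWS' [FORCE]. ROWS is JSON, one flat list of numbers, 7 for each row, row after row: the turn, a rotation vector about the tool's x, y, z as a fraction of full scale, then the shift along the tool's x, y, z as a fraction of full scale, then the opening, from 0 (shut) to 1 (fully open). In form: [ax, ay, az, tx, ty, tz, fingers, ax, ay, az, tx, ty, tz, fingers, ...]. A call has 1 to 12 rows; each row is the pose to reach, as a shift and turn from the pose commanded when the call began, along the tool's axes at that moment; what a row does not reach only later rows make up. Full scale, the value 1, is 300 mm for a shift and 30 degrees for a turn. A row lasts 1/8 s, in which the tool goes at most 62.5 mm and 10.7 degrees, less where a joint would pass 70% of its speed; a pose out of reach is approached as far as the arm can. A call with a number of a shift or a turn outside -1 to 1 is refused whole. A call with a gripper value outside its range is refused whole. The fingers move at their own pace and stop on an object; FORCE is the grip in N (left out, the last holds). Time passes only in rows, so rows that repeat a pose let the fingers close. It gives the time, the measured TCP pose, the force, the opening and the grip force at its end, in the units of the state.
- telemetry.get_obs(): the state, without advancing time (a new reading comes with each control period).
- optics.get_image(name): name is "scene" or "top"; returns a dict with "image" (384x512x3 uint8, red, green, blue), "depth" (384x512 float32, m along the optical axis (not along the pixel's ray), 0 where there is no reading), "fx", "fy", "cx", "cy" (pixels), "rvec" (rotation vector, rad) and "tvec" (3), from world to camera coordinates, as OpenCV has them. Camera axes: x right, y down, z forward; pixel columns grow to the right and rows downward; lengths in m; the calibration is good to about 2 mm. A picture is of the moment at which its call begins.
- ctrl.finish_job(): hands the job in; it is judged then, once.
The state is a dict: "t": time; "q": joint angles; "dq": joint speeds; "effort": joint torques, N m; "tool_pos": TCP position; "tool_rot": TCP orientation; "contact_force": force on the tool from outside, world axes, zero at the start; "wrist_torque": the same for the moment, N m; "opening": finger opening in m; "grip_force": force on a finger pad.
Only numpy, scipy, OpenCV 4.12 (cv2) and the standard library are available. Lean on these libraries where they do the work, as an engineer would, in place of code of your own. Each camera call takes 0.05 s, during which the arm holds its last target. There are 200 camera calls.

## Task

Four strut bracket plates are screwed to the bench, ready for their spacer tubes to be tacked on. Stand each of the four steel spacer tubes upright and centred over the hole of the plate whose hole is the same size as the tube's bore (thinnest tube on the smallest hole, thickest tube on the largest), and let go of them. Leave the brass hexagonal nut and the solid bar end standing where they are.

Things in the scene. Friction and masses are not known exactly. Their poses are not given: they have to be found in the camera images.
- tube_a: thinnest and tallest of the four loose round spacer tubes: bright steel, standing upright on the bench at the start, outside diameter 22 mm, bore (open right through) 10 mm, height 50 mm, 0.1 to 0.45 kg. Origin: centre of its lower end; z is the tube's axis, up.
- tube_b: second thinnest of the four loose round spacer tubes: bright steel, standing upright on the bench at the start, outside diameter 32 mm, bore (open right through) 18 mm, height 45 mm, 0.1 to 0.45 kg. Origin: centre of its lower end; z is the tube's axis, up.
- tube_c: second thickest of the four loose round spacer tubes: bright steel, standing upright on the bench at the start, outside diameter 42 mm, bore (open right through) 26 mm, height 40 mm, 0.1 to 0.45 kg. Origin: centre of its lower end; z is the tube's axis, up.
- tube_d: thickest and shortest of the four loose round spacer tubes: bright steel, standing upright on the bench at the start, outside diameter 54 mm, bore (open right through) 36 mm, height 36 mm, 0.1 to 0.45 kg. Origin: centre of its lower end; z is the tube's axis, up.
- plate_a: flat pale metal plate with the smallest hole, 80 x 80 mm, 6 mm thick, screwed flat to the bench at its corners (cannot move, screw heads nearly flush); one round hole, 10 mm across, right through its centre. Origin: centre of the underside, on the hole's axis, at bench height; z up, x and y along its edges.
- plate_b: flat pale metal plate with the second smallest hole, 80 x 80 mm, 6 mm thick, screwed flat to the bench at its corners (cannot move, screw heads nearly flush); one round hole, 18 mm across, right through its centre. Origin: centre of the underside, on the hole's axis, at bench height; z up, x and y along its edges.
- plate_c: flat pale metal plate with the second largest hole, 80 x 80 mm, 6 mm thick, screwed flat to the bench at its corners (cannot move, screw heads nearly flush); one round hole, 26 mm across, right through its centre. Origin: centre of the underside, on the hole's axis, at bench height; z up, x and y along its edges.
- plate_d: flat pale metal plate with the largest hole, 80 x 80 mm, 6 mm thick, screwed flat to the bench at its corners (cannot move, screw heads nearly flush); one round hole, 36 mm across, right through its centre. Origin: centre of the underside, on the hole's axis, at bench height; z up, x and y along its edges.
- hex_nut: loose brass hexagonal coupling nut standing upright, 36 mm across flats, 40 mm high, dark round thread on top. Not one of the tubes. Origin: centre of its lower end, z up.
- slug: loose solid round steel bar end standing upright, 38 mm diameter, 42 mm high, with no bore. Not one of the tubes. Origin: centre of its lower end, z up.
Things that resemble listed ones, but are neither listed nor needed, are in the scene too. Several things have the shape of the hex_nut; the one meant has the colours described above.

How it is judged:
At the end, for the whole second after the job is handed in: Each tube stands upright (within about 4.5 degrees) on the top of the plate with its own hole size, its axis within 10 mm of the hole's centre, released and at rest; the hexagonal nut and the solid bar end still stand within 15 mm of where they began (horizontal distance between tube_a and plate_a below 0.01 m and z of tube_a in the frame of plate_a between 0.003 and 0.009 m and angle between each of tube_a, tube_b, tube_c, tube_d, hex_nut, slug's own z axis and vertical below 0.08 rad and linear speed of each of tube_a, tube_b, tube_c, tube_d below 0.02 m/s and horizontal distance between tube_b and plate_b below 0.01 m and z of tube_b in the frame of plate_b between 0.003 and 0.009 m and horizontal distance between tube_c and plate_c below 0.01 m and z of tube_c in the frame of plate_c between 0.003 and 0.009 m and horizontal distance between tube_d and plate_d below 0.01 m and z of tube_d in the frame of plate_d between 0.003 and 0.009 m and distance of each of hex_nut, slug from where it was at the start of the episode below 0.015 m); the robot touches nothing.
It fails at once if the hexagonal nut is moved by more than 15 mm or knocked over (distance of hex_nut from where it was at the start of the episode above 0.015 m or angle between hex_nut's own z axis and vertical above 0.4 rad).
It fails at once if the solid bar end is moved by more than 15 mm or knocked over (distance of slug from where it was at the start of the episode above 0.015 m or angle between slug's own z axis and vertical above 0.4 rad).
It also fails if it takes over 109 s, if anything falls off the work surface, if the arm or the gripper's body presses on something with over 40 N, if the wrist force passes 120 N, or if a joint passes its speed limit or range.

## Working session

There is one attempt and no reset: what is moved stays moved. The work goes in short steps, Python scripts to look and compute and a shell command to move; the robot and the scene stay as the last step left them, time stands still between calls to the robot, and variables do not carry over. Pictures are saved under pics/ and viewed, at most 14 in all, crops included, and the job is handed in when it is done.

```bash
mkdir -p pics; ls; python3 - <<'E'
from station import telemetry, optics
import cv2,numpy as np
o=telemetry.get_obs();print(o['t'],o['tool_pos'],o['tool_rot'],o['opening'])
for n in("scene","top"):
    d=optics.get_image(n);np.savez(f"pics/{n}0.npz",**d)
    cv2.imwrite(f"pics/{n}0.png",cv2.resize(d["image"][:,:,::-1],(800,600),interpolation=cv2.INTER_CUBIC))
    R=cv2.Rodrigues(d["rvec"])[0];print(n,d["fx"],-R.T@d["tvec"],R[2])
E
```

```text
pics
0.0 [ 0.18863374 -0.59519448  0.23007759] [-3.10268081e+00 -4.79684020e-01  1.15092381e-04] 0.08524935276802491
scene 393.05031784155227 [1.00297408 0.79929165 0.75358923] [-0.41553559 -0.67265804 -0.6122592 ]
top 369.5547908853011 [0.39881704 0.0066601  1.02868546] [ 0.11588204 -0.00757038 -0.99323413]
```

View pics/scene0.png

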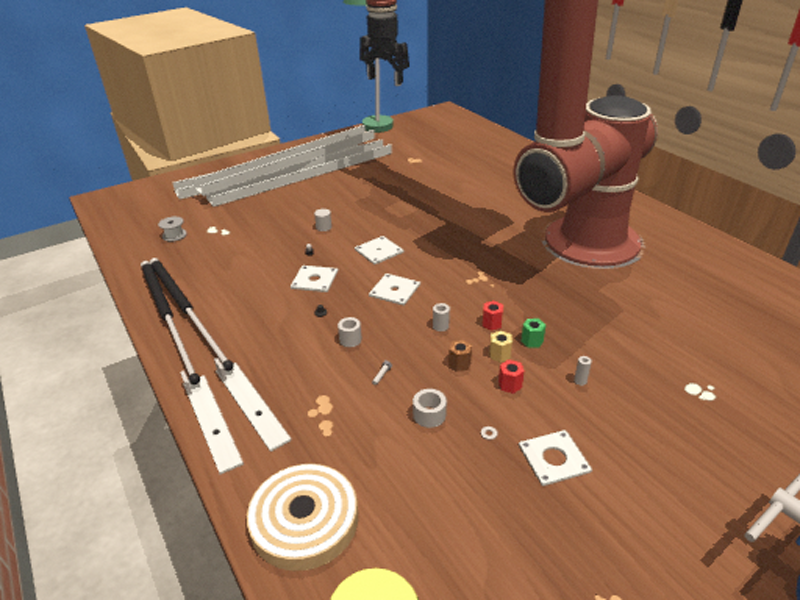

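View pics/top0.png

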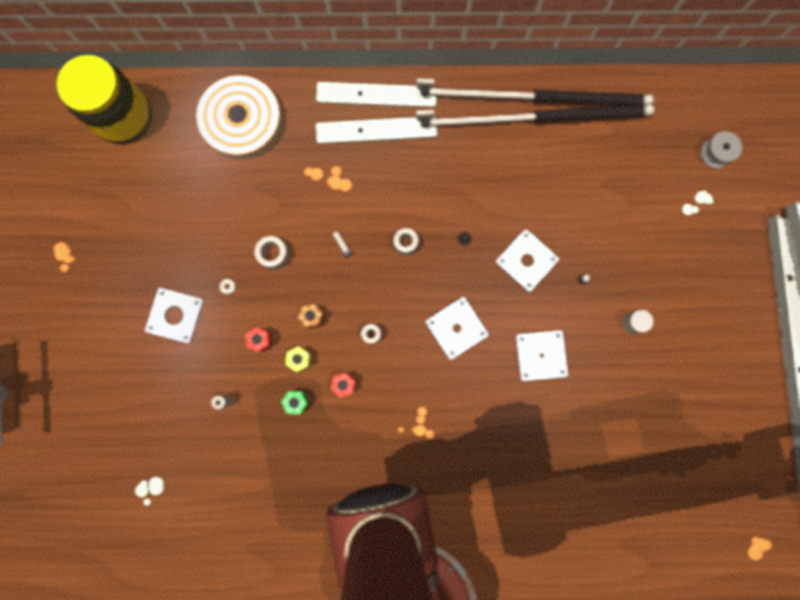

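The top view shows these, as pixels in the 800x600 picture:
- Tubes: a (219,402), b (371,333), c (406,240), d (271,251).
- Plates: a (542,355), b (457,328), c (527,260), d (174,315).
- Slug (640,321) and brass nut (297,358). Other nuts crowd around tube b and the brass nut.

```bash
cat > h.py <<'E'
import cv2,numpy as np
def wmap(d):
    v,u=np.mgrid[:384,:512]; Z=d["depth"]
    P=np.stack([(u-d["cx"])/d["fx"]*Z,(v-d["cy"])/d["fy"]*Z,Z],-1)
    R=cv2.Rodrigues(d["rvec"])[0]; return (P-d["tvec"])@R
def ray(d,u,v,z):
    R=cv2.Rodrigues(d["rvec"])[0];c=-R.T@d["tvec"]
    r=R.T@np.array([(u-d["cx"])/d["fx"],(v-d["cy"])/d["fy"],1]);return c+r*(z-c[2])/r[2]
E
python3 - <<'E'
from h import *
S=800/512
items=dict(ta=(219,402,.05,22),tb=(371,333,.045,32),tc=(406,240,.04,42),td=(271,251,.036,54),pa=(542,355,.006,80),pb=(457,328,.006,80),pc=(527,260,.006,80),pd=(174,315,.006,80),nutY=(297,358,.04,40),nutBr=(310,315,.04,40),r1=(257,339,.04,40),r2=(343,384,.04,40),gr=(294,402,.04,40),slug=(640,321,.042,38),w=(227,286,.005,22),bolt=(342,243,.01,40))
d=dict(np.load("pics/top0.npz"));W=wmap(d);g=d["image"]
for n,(u,v,h,D) in items.items():
    p=ray(d,u/S,v/S,h); out=[p[:2].round(3)]
    near=np.hypot(W[...,0]-p[0],W[...,1]-p[1])<(D*.0007 if D==80 else D*.0005+.008)
    out.append(('zmax',np.percentile(W[near][:,2],[50,90,98]).round(3)))
    if n[0]in'tp'or n=='slug':
        gray=g.min(2); m=(near&(gray>110)).astype(np.uint8)
        c=max(cv2.findContours(m,0,2)[0],key=cv2.contourArea)
        H=cv2.convexHull(c)[:,0]; H=np.array([ray(d,a,b,h)[:2] for a,b in H],np.float32)
        if n[0]=='p': q=cv2.minAreaRect(H); out.append((np.round(q[0],4),np.round(q[1],3),round(q[2],1)))
        else: q=cv2.minEnclosingCircle(H); out.append((np.round(q[0],4),np.round(2*q[1],3)))
        # hole centroid
        if n!='slug':
            mm=cv2.drawContours(np.zeros_like(m),[c],-1,1,-1).astype(bool)
            hh=mm&(gray<100)&(np.hypot(W[...,0]-p[0],W[...,1]-p[1])<.025)
            if hh.any():
                vv,uu=np.nonzero(hh);out.append(('hole',ray(d,uu.mean(),vv.mean(),h)[:2].round(4),len(uu)))
    print(n,*out)
R=cv2.Rodrigues(np.array([-3.1027,-.4797,0]))[0];print(R.round(3))
y=lambda cx,cy,w:g[cy-w:cy+w,cx-w:cx+w]
crop=g[135:275,85:430,::-1];cv2.imwrite("pics/crop.png",cv2.resize(crop,None,fx=2.3,fy=2.3,interpolation=cv2.INTER_CUBIC))
E
```

```text
ta [0.354 0.311] ('zmax', array([0.011, 0.048, 0.051])) (array([0.3546, 0.3122]), np.float64(0.022)) ('hole', array([0.3549, 0.3144]), 1)
tb [0.467 0.057] ('zmax', array([0.001, 0.045, 0.047])) (array([0.4667, 0.0588]), np.float64(0.035)) ('hole', array([0.4665, 0.0584]), 17)
tc [ 0.629 -0.004] ('zmax', array([0.006, 0.039, 0.041])) (array([ 0.6303, -0.0027]), np.float64(0.045)) ('hole', array([ 0.6306, -0.0023]), 40)
td [0.613 0.232] ('zmax', array([0.007, 0.036, 0.038])) (array([0.6132, 0.2337]), np.float64(0.056)) ('hole', array([0.6138, 0.2346]), 92)
pa [ 0.428 -0.243] ('zmax', array([0.004, 0.007, 0.009])) (array([ 0.4279, -0.2414]), array([0.086, 0.087]), 4.2)
pb [ 0.477 -0.093] ('zmax', array([0.003, 0.007, 0.008])) (array([ 0.4781, -0.0925]), array([0.087, 0.087]), 32.1) ('hole', array([ 0.4774, -0.0922]), 10)
pc [ 0.598 -0.222] ('zmax', array([0.004, 0.007, 0.008])) (array([ 0.5994, -0.2223]), array([0.087, 0.087]), 46.9) ('hole', array([ 0.599 , -0.2219]), 32)
pd [0.506 0.409] ('zmax', array([0.003, 0.007, 0.008])) (array([0.5063, 0.4097]), array([0.088, 0.086]), 73.7) ('hole', array([0.5062, 0.4104]), 79)
nutY [0.426 0.184] ('zmax', array([0.035, 0.041, 0.043]))
nutBr [0.5   0.162] ('zmax', array([0.034, 0.041, 0.042]))
r1 [0.459 0.252] ('zmax', array([0.034, 0.041, 0.042]))
r2 [0.381 0.105] ('zmax', array([0.035, 0.041, 0.042]))
gr [0.352 0.188] ('zmax', array([0.035, 0.041, 0.042]))
slug [ 0.483 -0.405] ('zmax', array([0.027, 0.042, 0.044])) (array([ 0.4839, -0.4063]), np.float64(0.04))
w [0.557 0.316] ('zmax', array([-0.   ,  0.003,  0.004]))
bolt [0.632 0.11 ] ('zmax', array([-0.   ,  0.01 ,  0.014]))
[[ 0.953  0.302 -0.   ]
 [ 0.302 -0.953  0.002]
 [ 0.    -0.002 -1.   ]]
```

View pics/crop.png

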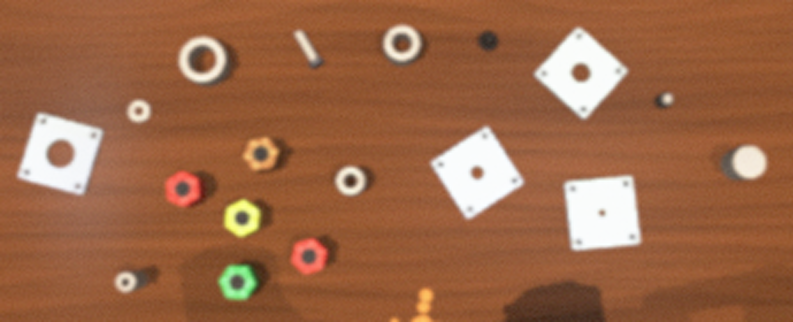

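```bash
cat > go.py <<'E'
# python3 go.py x,y,z ... : shift fractions in tool axes from the current pose
import sys,cv2,numpy as np
from station import telemetry
o=telemetry.get_obs();R=cv2.Rodrigues(np.array(o['tool_rot']))[0];p=np.array(o['tool_pos'])
print('t',round(o['t'],2),p.round(4),'tilt',R[:,2].round(3),'op',round(o['opening'],4))
for a in sys.argv[1:]: print(a,(R.T@(np.array(eval(a))-p)/.3).round(3))
E
python3 go.py .41,-.30,.2 .630,-.003,.15
```

```text
t 0.1 [ 0.1886 -0.5953  0.2302] tilt [-0.     0.002 -1.   ] op 0.0858
.41,-.30,.2 [ 1.001 -0.715  0.102]
.630,-.003,.15 [ 1.999 -1.437  0.27 ]
```

```bash
r="";python3 -m pendant '[0,0,0,1,-0.718,0.1,1, 0,0,0,1,-0.718,0.1,1, 0,0,0,1,-0.718,0.1,1, 0,0,0,1,-0.718,0.1,1, 0,0,0,1,-0.718,0.1,1, 0,0,0,1,-0.718,0.1,1, 0,0,0,1,-0.718,0.1,1, 0,0,0,1,-0.718,0.1,1]' 60
python3 -m pendant '[0,0,0,1,-0.718,0.17,1, 0,0,0,1,-0.718,0.17,1, 0,0,0,1,-0.718,0.17,1, 0,0,0,1,-0.718,0.17,1, 0,0,0,1,-0.718,0.17,1, 0,0,0,1,-0.718,0.17,1, 0,0,0,1,-0.718,0.17,1, 0,0,0,1,-0.718,0.17,1, 0,0,0,1,-0.718,0.17,1]'
python3 go.py .630,-.003,.15 .630,-.003,.008
```

```text
t: 1.1
tool_pos: [0.4095, -0.2999, 0.2011]
tool_rot: [3.105, 0.481, -0.001]
contact_force: [-0.7, 0.1, 0.3]
opening: 0.0855
grip_force: 0.0
t: 2.22
tool_pos: [0.6303, -0.0059, 0.1506]
tool_rot: [3.105, 0.476, 0.0]
contact_force: [-0.4, 0.6, -0.4]
opening: 0.0856
grip_force: 0.0
t 2.23 [ 0.6303 -0.0059  0.1506] tilt [ 0. -0. -1.] op 0.0856
.630,-.003,.15 [ 0.002 -0.009  0.002]
.630,-.003,.008 [ 0.002 -0.01   0.475]
```

```bash
python3 -m pendant '[0,0,0,0,-0.01,0.25,1, 0,0,0,0,-0.01,0.4,1, 0,0,0,0,-0.01,0.475,1, 0,0,0,0,-0.01,0.475,1, 0,0,0,0,-0.01,0.475,0.4, 0,0,0,0,-0.01,0.475,0.4, 0,0,0,0,-0.01,0.475,0.3, 0,0,0,0,-0.01,0.475,0, 0,0,0,0,-0.01,0.475,0, 0,0,0,0,-0.01,0.475,0, 0,0,0,0,-0.01,0.475,0, 0,0,0,0,-0.01,0.475,0]' 50
python3 go.py .63,-.003,.12 .599,-.222,.12
```

```text
t: 3.72
tool_pos: [0.6319, -0.0015, 0.0109]
tool_rot: [3.103, 0.48, 0.007]
contact_force: [-0.9, -1.2, 5.9]
opening: 0.041
grip_force: 50.7
t 3.73 [ 0.6319 -0.0015  0.0109] tilt [ 0.005 -0.001 -1.   ] op 0.041
.63,-.003,.12 [-0.006  0.004 -0.364]
.599,-.222,.12 [-0.325  0.668 -0.364]
```

```bash
python3 -m pendant '[0,0,0,0,0,-0.2,0, 0,0,0,0,0,-0.4,0, 0,0,0,-0.1,0.2,-0.4,0, 0,0,0,-0.32,0.67,-0.4,0, 0,0,0,-0.32,0.67,-0.4,0, 0,0,0,-0.32,0.67,-0.4,0, 0,0,0,-0.32,0.67,-0.4,0, 0,0,0,-0.32,0.67,-0.4,0, 0,0,0,-0.32,0.67,-0.4,0, 0,0,0,-0.32,0.67,-0.4,0]'
python3 go.py .599,-.222,.04 .599,-.222,.018
```

```text
t: 4.97
tool_pos: [0.5991, -0.2205, 0.1278]
tool_rot: [-3.104, -0.482, 0.0]
contact_force: [-0.0, -0.3, -3.2]
opening: 0.0408
grip_force: 52.2
t 4.97 [ 0.5991 -0.2205  0.1278] tilt [-0.  0. -1.] op 0.0408
.599,-.222,.04 [-0.002  0.005  0.293]
.599,-.222,.018 [-0.002  0.005  0.366]
```

```bash
python3 -m pendant '[0,0,0,0,0.005,0.2,0, 0,0,0,0,0.005,0.32,0, 0,0,0,0,0.005,0.35,0, 0,0,0,0,0.005,0.365,0, 0,0,0,0,0.005,0.365,0, 0,0,0,0,0.005,0.365,0]'
python3 -m pendant '[0,0,0,0,0,0,0.6, 0,0,0,0,0,0,0.8, 0,0,0,0,0,0,1, 0,0,0,0,0,0,1, 0,0,0,0,0,0,1, 0,0,0,0,0,-0.1,1, 0,0,0,0,0,-0.3,1, 0,0,0,0,0,-0.5,1, 0,0,0,0,0,-0.5,1, 0,0,0,0,0,-0.5,1]'
python3 go.py .53,-.08,.16 .467,.0585,.15 .467,.0585,.012
```

```text
t: 5.72
tool_pos: [0.6007, -0.2237, 0.0204]
tool_rot: [3.103, 0.48, 0.004]
contact_force: [0.2, -0.1, -2.3]
opening: 0.0408
grip_force: 52.2
t: 6.98
tool_pos: [0.5991, -0.223, 0.1681]
tool_rot: [-3.105, -0.48, 0.0]
contact_force: [-1.4, 0.8, -0.1]
opening: 0.0854
grip_force: 0.0
t 6.97 [ 0.5991 -0.223   0.1681] tilt [-0.  0. -1.] op 0.0854
.53,-.08,.16 [-0.076 -0.524  0.027]
.467,.0585,.15 [-0.137 -1.027  0.06 ]
.467,.0585,.012 [-0.136 -1.027  0.52 ]
```

```bash
python3 -m pendant '[0,0,0,-0.136,-1,0.05,1, 0,0,0,-0.136,-1,0.05,1, 0,0,0,-0.136,-1,0.05,1, 0,0,0,-0.136,-1,0.05,1, 0,0,0,-0.136,-1,0.05,1, 0,0,0,-0.136,-1,0.05,1, 0,0,0,-0.136,-1,0.05,1]'
python3 go.py .467,.0585,.012
python3 - <<'E'
from station import optics
from h import *
d=optics.get_image("top");np.savez("pics/t1.npz",**d)
s=optics.get_image("scene")["image"][130:260,150:350,::-1]
cv2.imwrite("pics/s1.png",cv2.resize(s,None,fx=3.5,fy=3.5,interpolation=cv2.INTER_CUBIC))
E
```

```text
t: 7.85
tool_pos: [0.4691, 0.0505, 0.1517]
tool_rot: [-3.104, -0.481, 0.004]
contact_force: [0.4, 0.2, -0.0]
opening: 0.0854
grip_force: 0.0
t 7.85 [0.4691 0.0505 0.1517] tilt [-0.003 -0.    -1.   ] op 0.0854
.467,.0585,.012 [ 0.003 -0.027  0.466]
```

View pics/s1.png

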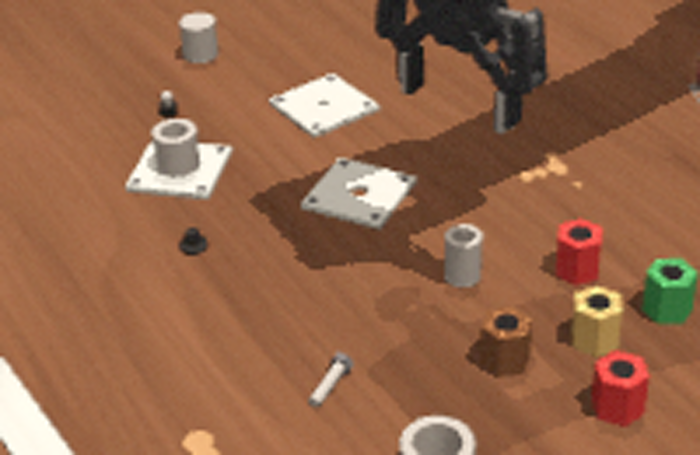

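The crop shows tube c standing upright and centred on its plate at (175,150). Tube b is at (463,255), clear of the nuts. Next I'll pick up tube b.

```bash
python3 -m pendant '[0,0,0,0.002,-0.027,0.1,1, 0,0,0,0.002,-0.027,0.3,1, 0,0,0,0.002,-0.027,0.466,1, 0,0,0,0.002,-0.027,0.466,1, 0,0,0,0.002,-0.027,0.466,0.4, 0,0,0,0.002,-0.027,0.466,0.4, 0,0,0,0.002,-0.027,0.466,0.2, 0,0,0,0.002,-0.027,0.466,0, 0,0,0,0.002,-0.027,0.466,0, 0,0,0,0.002,-0.027,0.466,0, 0,0,0,0.002,-0.027,0.466,0, 0,0,0,0.002,-0.027,0.466,0]' 50
python3 go.py .478,-.0923,.132
```

```text
t: 9.45
tool_pos: [0.4698, 0.0585, 0.016]
tool_rot: [3.104, 0.48, 0.006]
contact_force: [-2.3, -0.1, 5.8]
opening: 0.031
grip_force: 49.0
t 9.45 [0.4698 0.0585 0.016 ] tilt [ 0.004 -0.    -1.   ] op 0.031
.478,-.0923,.132 [-0.124  0.488 -0.387]
```

```bash
python3 -m pendant '[0,0,0,0,0,-0.2,0, 0,0,0,0,0,-0.39,0, 0,0,0,-0.05,0.2,-0.39,0, 0,0,0,-0.12,0.488,-0.39,0, 0,0,0,-0.12,0.488,-0.39,0, 0,0,0,-0.12,0.488,-0.39,0, 0,0,0,-0.12,0.488,-0.39,0, 0,0,0,-0.12,0.488,-0.39,0, 0,0,0,-0.12,0.488,-0.39,0]'
python3 go.py .478,-.0923,.04 .479,-.0923,.0215
```

```text
t: 10.58
tool_pos: [0.4779, -0.091, 0.1304]
tool_rot: [-3.104, -0.482, 0.0]
contact_force: [0.1, 0.3, -2.2]
opening: 0.0314
grip_force: 50.6
t 10.57 [ 0.4779 -0.091   0.1304] tilt [-0.  0. -1.] op 0.0314
.478,-.0923,.04 [-0.001  0.004  0.301]
.479,-.0923,.0215 [0.002 0.005 0.363]
```

```bash
python3 -m pendant '[0,0,0,0,0.005,0.2,0, 0,0,0,0,0.005,0.33,0, 0,0,0,0,0.005,0.355,0, 0,0,0,0,0.005,0.367,0, 0,0,0,0,0.005,0.367,0, 0,0,0,0,0.005,0.367,0]'
python3 -m pendant '[0,0,0,0,0,0,0.5, 0,0,0,0,0,0,0.7, 0,0,0,0,0,0,1, 0,0,0,0,0,0,1, 0,0,0,0,0,0,1, 0,0,0,0,0,-0.1,1, 0,0,0,0,0,-0.3,1, 0,0,0,0,0,-0.5,1, 0,0,0,0,0,-0.5,1, 0,0,0,0,0,-0.5,1]'
python3 go.py .613,.234,.16
```

```text
t: 11.32
tool_pos: [0.4796, -0.0934, 0.0221]
tool_rot: [3.104, 0.481, 0.003]
contact_force: [-1.0, 1.8, 3.9]
opening: 0.0311
grip_force: 51.1
t: 12.58
tool_pos: [0.4781, -0.0933, 0.1701]
tool_rot: [-3.105, -0.48, 0.0]
contact_force: [-0.5, -0.5, -0.2]
opening: 0.0856
grip_force: 0.0
t 12.57 [ 0.4781 -0.0933  0.1701] tilt [-0.  0. -1.] op 0.0856
.613,.234,.16 [ 0.758 -0.904  0.034]
```

```bash
python3 -m pendant '[0,0,0,0.758,-0.904,0.05,1, 0,0,0,0.758,-0.904,0.05,1, 0,0,0,0.758,-0.904,0.05,1, 0,0,0,0.758,-0.904,0.05,1, 0,0,0,0.758,-0.904,0.05,1, 0,0,0,0.758,-0.904,0.05,1, 0,0,0,0.758,-0.904,0.05,1, 0,0,0,0.758,-0.904,0.05,1, 0,0,0,0.758,-0.904,0.05,1]'
python3 go.py .613,.234,.004
```

```text
t: 13.7
tool_pos: [0.6126, 0.2325, 0.1545]
tool_rot: [3.105, 0.478, -0.003]
contact_force: [0.0, 0.3, -0.7]
opening: 0.0854
grip_force: 0.0
t 13.7 [0.6126 0.2325 0.1545] tilt [-0.002 -0.001 -1.   ] op 0.0854
.613,.234,.004 [ 0.004 -0.004  0.502]
```

```bash
python3 -m pendant '[0,0,0,0.002,-0.004,0.2,1, 0,0,0,0.002,-0.004,0.35,1, 0,0,0,0.002,-0.004,0.46,1, 0,0,0,0.002,-0.004,0.502,1, 0,0,0,0.002,-0.004,0.502,1, 0,0,0,0.002,-0.004,0.502,0.5, 0,0,0,0.002,-0.004,0.502,0.5, 0,0,0,0.002,-0.004,0.502,0.3, 0,0,0,0.002,-0.004,0.502,0.3, 0,0,0,0.002,-0.004,0.502,0.3, 0,0,0,0.002,-0.004,0.502,0.3, 0,0,0,0.002,-0.004,0.502,0.3]' 50
python3 go.py .506,.410,.12
```

```text
t: 15.2
tool_pos: [0.6152, 0.2356, 0.0075]
tool_rot: [-3.104, -0.48, -0.006]
contact_force: [-0.3, -0.3, 6.7]
opening: 0.0523
grip_force: 53.6
t 15.2 [0.6152 0.2356 0.0075] tilt [ 0.004  0.001 -1.   ] op 0.0523
.506,.410,.12 [-0.17  -0.664 -0.376]
```

```bash
python3 -m pendant '[0,0,0,0,0,-0.2,0.3, 0,0,0,0,0,-0.4,0.3, 0,0,0,-0.05,-0.2,-0.4,0.3, 0,0,0,-0.17,-0.664,-0.4,0.3, 0,0,0,-0.17,-0.664,-0.4,0.3, 0,0,0,-0.17,-0.664,-0.4,0.3, 0,0,0,-0.17,-0.664,-0.4,0.3, 0,0,0,-0.17,-0.664,-0.4,0.3, 0,0,0,-0.17,-0.664,-0.4,0.3, 0,0,0,-0.17,-0.664,-0.4,0.3]'
python3 go.py .506,.410,.04 .507,.410,.0125
python3 - <<'E'
from station import optics
from h import *
s=optics.get_image("scene")["image"][130:340,150:400,::-1]
cv2.imwrite("pics/s2.png",cv2.resize(s,None,fx=2.8,fy=2.8,interpolation=cv2.INTER_CUBIC))
E
```

```text
t: 16.45
tool_pos: [0.5054, 0.4087, 0.1248]
tool_rot: [3.105, 0.477, -0.0]
contact_force: [-0.7, 0.2, -4.8]
opening: 0.0528
grip_force: 55.0
t 16.45 [0.5054 0.4087 0.1248] tilt [-0. -0. -1.] op 0.0528
.506,.410,.04 [ 0.003 -0.003  0.283]
.507,.410,.0125 [ 0.007 -0.002  0.374]
```

View pics/s2.png

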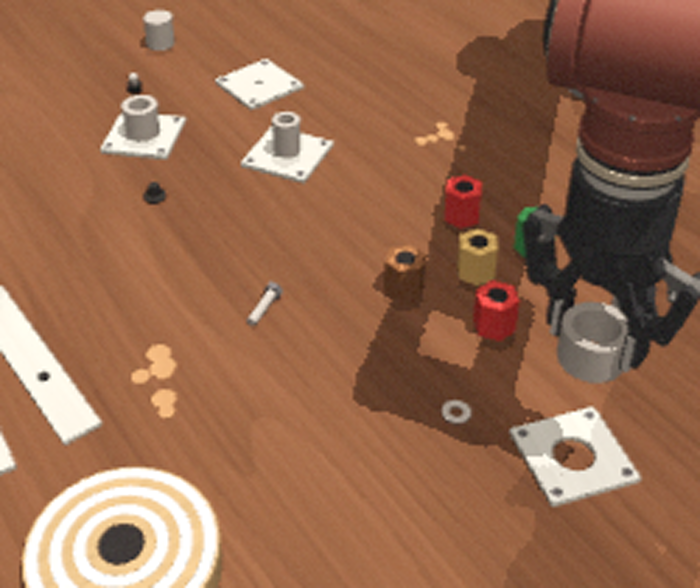

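Tubes b (287,135) and c (141,118) stand on their plates. Tube d is held level at (593,340), over its plate at (575,455).

```bash
python3 -m pendant '[0,0,0,0.003,-0.003,0.2,0.3, 0,0,0,0.003,-0.003,0.33,0.3, 0,0,0,0.003,-0.003,0.36,0.3, 0,0,0,0.003,-0.003,0.374,0.3, 0,0,0,0.003,-0.003,0.374,0.3, 0,0,0,0.003,-0.003,0.374,0.3]'
python3 -m pendant '[0,0,0,0,0,0,0.7, 0,0,0,0,0,0,0.8, 0,0,0,0,0,0,1, 0,0,0,0,0,0,1, 0,0,0,0,0,0,1, 0,0,0,0,0,-0.1,1, 0,0,0,0,0,-0.3,1, 0,0,0,0,0,-0.5,1, 0,0,0,0,0,-0.5,1, 0,0,0,0,0,-0.5,1]'
python3 go.py .355,.312,.16
```

```text
t: 17.25
tool_pos: [0.5062, 0.4113, 0.0139]
tool_rot: [-3.104, -0.48, -0.004]
contact_force: [0.7, -0.0, -3.0]
opening: 0.0525
grip_force: 55.1
t: 18.5
tool_pos: [0.505, 0.4107, 0.1624]
tool_rot: [3.105, 0.48, -0.0]
contact_force: [-0.4, 0.2, -1.3]
opening: 0.0854
grip_force: 0.0
t 18.5 [0.505  0.4107 0.1624] tilt [-0. -0. -1.] op 0.0854
.355,.312,.16 [-0.576  0.163  0.008]
```

```bash
python3 -m pendant '[0,0,0,-0.576,0.163,0.02,1, 0,0,0,-0.576,0.163,0.02,1, 0,0,0,-0.576,0.163,0.02,1, 0,0,0,-0.576,0.163,0.02,1, 0,0,0,-0.576,0.163,0.02,1, 0,0,0,-0.576,0.163,0.02,1, 0,0,0,-0.576,0.163,0.02,1]'
python3 go.py .355,.312,.014
python3 - <<'E'
from station import optics
from h import *
s=optics.get_image("scene")["image"][190:340,270:470,::-1]
cv2.imwrite("pics/s3.png",cv2.resize(s,None,fx=3,fy=3,interpolation=cv2.INTER_CUBIC))
E
```

```text
t: 19.38
tool_pos: [0.3562, 0.3125, 0.1568]
tool_rot: [3.105, 0.48, -0.0]
contact_force: [0.5, 0.6, 0.2]
opening: 0.0848
grip_force: 0.0
t 19.38 [0.3562 0.3125 0.1568] tilt [-0. -0. -1.] op 0.0848
.355,.312,.014 [-0.004  0.     0.476]
```

View pics/s3.png

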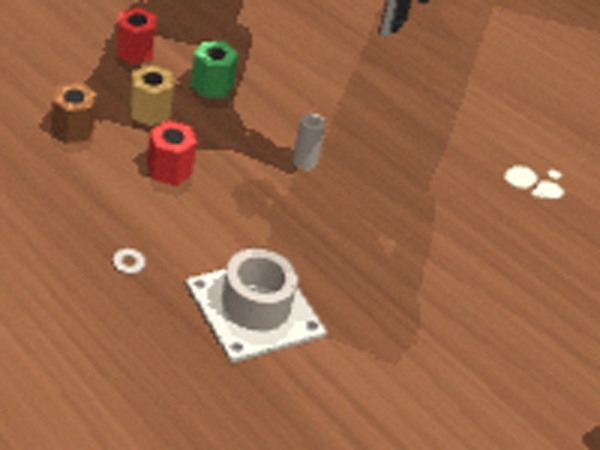

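Tube d stands centred on its plate at (260,290), and tube a at (310,140) is clear of everything. Next I'll pick up tube a.

```bash
python3 -m pendant '[0,0,0,-0.004,0,0.2,1, 0,0,0,-0.004,0,0.35,1, 0,0,0,-0.004,0,0.476,1, 0,0,0,-0.004,0,0.476,1, 0,0,0,-0.004,0,0.476,0.4, 0,0,0,-0.004,0,0.476,0.4, 0,0,0,-0.004,0,0.476,0.2, 0,0,0,-0.004,0,0.476,0.1, 0,0,0,-0.004,0,0.476,0, 0,0,0,-0.004,0,0.476,0, 0,0,0,-0.004,0,0.476,0, 0,0,0,-0.004,0,0.476,0]' 50
python3 go.py .5,.25,.15
```

```text
t: 20.92
tool_pos: [0.355, 0.3122, 0.0152]
tool_rot: [-3.104, -0.48, -0.003]
contact_force: [-1.3, -0.8, 6.5]
opening: 0.0206
grip_force: 49.1
t 20.93 [0.355  0.3122 0.0152] tilt [ 0.002  0.001 -1.   ] op 0.0206
.5,.25,.15 [ 0.399  0.344 -0.449]
```

```bash
python3 -m pendant '[0,0,0,0,0,-0.2,0, 0,0,0,0,0,-0.4,0, 0,0,0,0.05,0.1,-0.5,0, 0,0,0,0.09,0.937,-0.5,0, 0,0,0,0.09,0.937,-0.5,0, 0,0,0,0.09,0.937,-0.5,0, 0,0,0,0.09,0.937,-0.5,0, 0,0,0,0.09,0.937,-0.5,0, 0,0,0,0.09,0.937,-0.5,0, 0,0,0,0.09,0.937,-0.5,0]'
python3 go.py .428,-.242,.13
```

```text
t: 22.18
tool_pos: [0.4642, 0.0531, 0.1635]
tool_rot: [-3.104, -0.483, 0.001]
contact_force: [0.3, -1.0, -0.5]
opening: 0.0203
grip_force: 49.5
t 22.18 [0.4642 0.0531 0.1635] tilt [-0.001  0.    -1.   ] op 0.0203
.428,-.242,.13 [-0.414  0.901  0.111]
```

```bash
python3 -m pendant '[0,0,0,-0.414,0.901,0,0, 0,0,0,-0.414,0.901,0,0, 0,0,0,-0.414,0.901,0,0, 0,0,0,-0.414,0.901,0,0, 0,0,0,-0.414,0.901,0,0, 0,0,0,-0.414,0.901,0.1,0, 0,0,0,-0.414,0.901,0.1,0, 0,0,0,-0.414,0.901,0.1,0, 0,0,0,-0.414,0.901,0.1,0]'
python3 go.py .428,-.242,.04 .428,-.242,.0205
```

```text
t: 23.3
tool_pos: [0.429, -0.2429, 0.1351]
tool_rot: [3.103, 0.483, 0.002]
contact_force: [0.3, 0.1, -1.3]
opening: 0.0204
grip_force: 49.6
t 23.3 [ 0.429  -0.2429  0.1351] tilt [ 0.002 -0.001 -1.   ] op 0.0204
.428,-.242,.04 [-0.003 -0.004  0.317]
.428,-.242,.0205 [-0.003 -0.005  0.382]
```

```bash
python3 -m pendant '[0,0,0,-0.002,-0.003,0.2,0, 0,0,0,-0.002,-0.003,0.33,0, 0,0,0,-0.002,-0.003,0.365,0, 0,0,0,-0.002,-0.003,0.38,0, 0,0,0,-0.002,-0.003,0.383,0, 0,0,0,-0.002,-0.003,0.383,0]'
python3 go.py .428,-.242,.0213
```

```text
t: 24.05
tool_pos: [0.4289, -0.2439, 0.0212]
tool_rot: [3.102, 0.48, 0.005]
contact_force: [1.0, 1.0, 3.3]
opening: 0.0202
grip_force: 50.0
t 24.05 [ 0.4289 -0.2439  0.0212] tilt [ 0.004 -0.003 -1.   ] op 0.0202
.428,-.242,.0213 [-0.001 -0.007 -0.   ]
```

```bash
python3 -m pendant '[0,0,0,0,0,0,0.4, 0,0,0,0,0,0,0.6, 0,0,0,0,0,0,1, 0,0,0,0,0,0,1, 0,0,0,0,0,0,1, 0,0,0,0,0,-0.1,1, 0,0,0,0,0,-0.3,1, 0,0,0,0,0,-0.6,1, 0,0,0,0,0,-0.7,1, 0,0,0,0,0,-0.8,1]'
python3 -m pendant '[0,0,0,-0.3,0.8,-0.1,1, 0,0,0,-0.3,0.8,-0.1,1, 0,0,0,-0.3,0.8,-0.1,1, 0,0,0,-0.3,0.8,-0.1,1, 0,0,0,-0.3,0.8,-0.1,1, 0,0,0,-0.3,0.8,-0.1,1, 0,0,0,-0.3,0.8,-0.1,1]'
python3 - <<'E'
from station import optics
from h import *
d=optics.get_image("top");d0=dict(np.load("pics/top0.npz"));W=wmap(d);g=d["image"]
for n,x,y,h,D in(("a",.428,-.242,.056,22),("b",.478,-.0923,.051,32),("c",.599,-.222,.046,42),("d",.506,.41,.042,54),("slug",.484,-.406,.042,38),("nut",.426,.184,.04,38)):
    m=(np.hypot(W[...,0]-x,W[...,1]-y)<.045)&(abs(W[...,2]-h)<.008)
    v,u=np.nonzero(m); H=np.array([ray(d,a,b,h)[:2] for a,b in zip(u,v)],np.float32)
    c,r=cv2.minEnclosingCircle(H);print(n,(np.array(c)-[x,y]).round(4),round(2*r,3),np.median(W[m][:,2]).round(4))
t=d["image"][140:280,80:430,::-1];s=optics.get_image("scene")["image"][110:320,160:390,::-1]
cv2.imwrite("pics/f1.png",cv2.resize(t,None,fx=2.2,fy=2.2,interpolation=cv2.INTER_CUBIC))
cv2.imwrite("pics/f2.png",cv2.resize(s,None,fx=2.8,fy=2.8,interpolation=cv2.INTER_CUBIC))
E
```

```text
t: 25.3
tool_pos: [0.4281, -0.2434, 0.2633]
tool_rot: [3.1, 0.479, 0.006]
contact_force: [-0.5, 0.1, 0.1]
opening: 0.0854
grip_force: 0.0
t: 26.18
tool_pos: [0.4142, -0.4973, 0.2888]
tool_rot: [-3.104, -0.482, -0.0]
contact_force: [0.4, 0.2, -0.7]
opening: 0.085
grip_force: 0.0
a [ 0.0014 -0.0018] 0.023 0.0547
b [-0.0008 -0.0028] 0.032 0.0499
c [-0.0007 -0.0024] 0.042 0.0445
d [-0.0005 -0.0027] 0.055 0.0404
slug [ 0.     -0.0006] 0.04 0.0408
nut [-0.0004 -0.0004] 0.041 0.0391
```

View pics/f1.png

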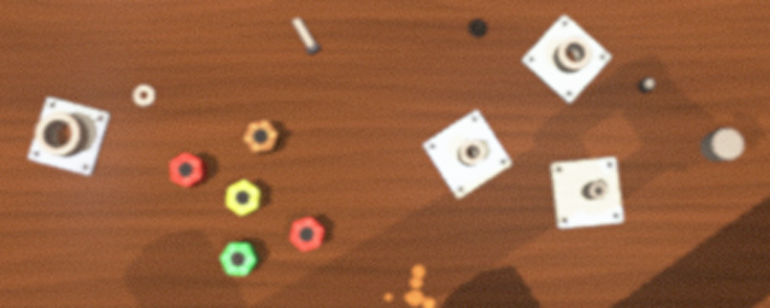

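View pics/f2.png

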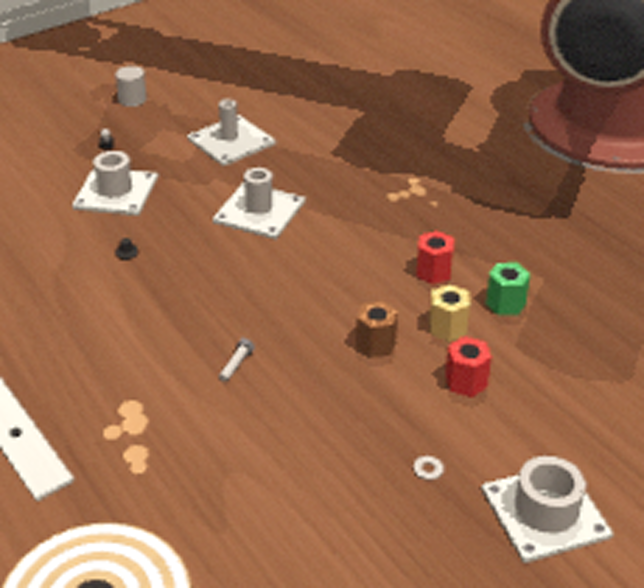

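All four tubes stand upright on their plates, within 3 mm of the hole centres. In the top crop they are at a (597,190), b (473,152), c (573,53) and d (62,133). The nut and slug haven't moved, and the arm is clear.

```bash
python3 -c "
from station import ctrl;print(ctrl.finish_job())"
```

```text
the job is handed in; nothing more can be done
None
```

The job is handed in: all four tubes stand released and upright on their matching plates, within about 3 mm of the hole centres, and the brass nut and solid bar end have not moved (about 26 s of the 109 s used; no verdict was returned).

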